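# Line up pipe stubs by diameter at the welding fixture

## Task

Set the four loose pipe stubs out for welding: stand one on each of the four copper pads in the row, centred on its pad, in order of outside diameter, with the thinnest on the pad next to the tall aluminium end stop and the thickest on the pad farthest from it. Judge them by diameter, not by height. Do not tip any stub over on the way, and leave all four standing upright and released.

Things in the scene. Friction and masses are not known exactly. Their poses are not given: they have to be found in the camera images.
- stub27_mid (a point): Centre (half-way up, on the axis) of a loose dark steel pipe stub standing on end: a plain straight tube 27 mm in outside diameter, 66 mm tall, 4 mm wall, open at both ends, 0.07 to 0.33 kg. z is its axis, up. The stubs' heights (58 to 68 mm) do not follow their diameters.
- stub38_mid (a point): Centre (half-way up, on the axis) of a loose dark steel pipe stub standing on end: a plain straight tube 38 mm in outside diameter, 58 mm tall, 4 mm wall, open at both ends, 0.07 to 0.33 kg. z is its axis, up. The stubs' heights (58 to 68 mm) do not follow their diameters.
- stub48_mid (a point): Centre (half-way up, on the axis) of a loose dark steel pipe stub standing on end: a plain straight tube 48 mm in outside diameter, 68 mm tall, 4 mm wall, open at both ends, 0.07 to 0.33 kg. z is its axis, up. The stubs' heights (58 to 68 mm) do not follow their diameters.
- stub60_mid (a point): Centre (half-way up, on the axis) of a loose dark steel pipe stub standing on end: a plain straight tube 60 mm in outside diameter, 60 mm tall, 4 mm wall, open at both ends, 0.07 to 0.33 kg. z is its axis, up. The stubs' heights (58 to 68 mm) do not follow their diameters.
- pad_a_top (a point): Centre of the top face of one of the four equal copper pads: a fixed flat disc 68 mm in diameter, its top 5 mm above the table. The four pads lie in one straight row, 90 mm apart centre to centre, and a fixed steel bar 14 mm wide and 6 mm high runs beside them, 48 mm from the pads' centres on the side away from the robot. z is up; the letter says nothing of the pad's place in the row.
- pad_b_top (a point): Centre of the top face of one of the four equal copper pads: a fixed flat disc 68 mm in diameter, its top 5 mm above the table. The four pads lie in one straight row, 90 mm apart centre to centre, and a fixed steel bar 14 mm wide and 6 mm high runs beside them, 48 mm from the pads' centres on the side away from the robot. z is up; the letter says nothing of the pad's place in the row.
- pad_c_top (a point): Centre of the top face of one of the four equal copper pads: a fixed flat disc 68 mm in diameter, its top 5 mm above the table. The four pads lie in one straight row, 90 mm apart centre to centre, and a fixed steel bar 14 mm wide and 6 mm high runs beside them, 48 mm from the pads' centres on the side away from the robot. z is up; the letter says nothing of the pad's place in the row.
- pad_d_top (a point): Centre of the top face of one of the four equal copper pads: a fixed flat disc 68 mm in diameter, its top 5 mm above the table. The four pads lie in one straight row, 90 mm apart centre to centre, and a fixed steel bar 14 mm wide and 6 mm high runs beside them, 48 mm from the pads' centres on the side away from the robot. z is up; the letter says nothing of the pad's place in the row.
- stop_mid (a point): Centre of the end stop: a fixed upright aluminium block, 60 mm across the row, 30 mm along the row and 70 mm tall (an 8 mm screw head on top), in line with the row, 80 mm beyond the centre of the row's last pad at one end, left or right. z is up. At the row's other end, in the same place, lies only a fixed flat brass flange, 50 mm square and 10 mm thick.
Not all that is in view belongs to the job. What is shaped like the part that bears stub27_mid but blue or green is not meant.

How it is judged (in metres and radians):
At the end, for the whole second after the job is handed in: Each stub stands on a pad, axis within 12 mm of its centre, foot on the pad (height within 3 mm), upright within 0.1 rad, at rest, in order of diameter from the end stop: 27, 38, 48, 60 mm at 80, 170, 260, 350 mm from the stop's centre (each within 20 mm) ((horizontal distance between stub27_mid and pad_a_top below 0.012 m or horizontal distance between stub27_mid and pad_b_top below 0.012 m or horizontal distance between stub27_mid and pad_c_top below 0.012 m or horizontal distance between stub27_mid and pad_d_top below 0.012 m) and horizontal distance between stub27_mid and stop_mid between 0.06 and 0.1 m and height (world z) of stub27_mid between 0.035 and 0.041 m and angle between each of stub27_mid, stub38_mid, stub48_mid, stub60_mid's own z axis and vertical below 0.1 rad and linear speed of each of stub27, stub38, stub48, stub60 below 0.01 m/s and (horizontal distance between stub38_mid and pad_a_top below 0.012 m or horizontal distance between stub38_mid and pad_b_top below 0.012 m or horizontal distance between stub38_mid and pad_c_top below 0.012 m or horizontal distance between stub38_mid and pad_d_top below 0.012 m) and horizontal distance between stub38_mid and stop_mid between 0.15 and 0.19 m and height (world z) of stub38_mid between 0.031 and 0.037 m and (horizontal distance between stub48_mid and pad_a_top below 0.012 m or horizontal distance between stub48_mid and pad_b_top below 0.012 m or horizontal distance between stub48_mid and pad_c_top below 0.012 m or horizontal distance between stub48_mid and pad_d_top below 0.012 m) and horizontal distance between stub48_mid and stop_mid between 0.24 and 0.28 m and height (world z) of stub48_mid between 0.036 and 0.042 m and (horizontal distance between stub60_mid and pad_a_top below 0.012 m or horizontal distance between stub60_mid and pad_b_top below 0.012 m or horizontal distance between stub60_mid and pad_c_top below 0.012 m or horizontal distance between stub60_mid and pad_d_top below 0.012 m) and horizontal distance between stub60_mid and stop_mid between 0.33 and 0.37 m and height (world z) of stub60_mid between 0.032 and 0.038 m); the robot touches nothing.
It fails at once if a stub is tipped over (more than 1.1 rad from upright) (angle between any of stub27_mid, stub38_mid, stub48_mid, stub60_mid's own z axis and vertical above 1.1 rad).
It also fails if it takes over 112 s, if anything falls off the work surface, if the arm or the gripper's body presses on something with over 40 N, if the wrist force passes 120 N, or if a joint passes its speed limit or range.

## Robot

A 6-joint arm with a two-finger parallel gripper is mounted at the origin on the work surface. World frame = base frame: x ahead of the robot, y to its left, z up, the work surface at z = 0. Lengths are in mm, angles in rad, forces in N, time in s.
With the tool pointing down it reaches from about 275 to 1000 mm from the base axis. Payload 8.4 kg.
Tool frame: the origin (TCP) lies at the very end of the fingers, on their centre line; the grasp point (between the pads) lies 19 mm behind it; z points along the fingers, y is the direction in which the jaws open and shut (so a half turn about z gives the same grasp; the last joint's range is limited). The gripper opens to 85 mm and grips with 20 to 120 N. Pads are 22 mm wide; open, the fingers measure 114 mm over their backs; the gripper's body (76 mm by 85 mm) begins 54 mm behind the grasp point. The pads swing forward as they close: fully open they stand 13 mm farther back than shut.
Start: joints at [1.116, 0.353, 1.633, -0, 1.155, -0.002], TCP at [273.427, 562.019, 231.281] pointing down, gripper open.
Joint ranges: [-2.63, 2.63], [-0.92, 2.1], [0.06, 2.66], [-1.3, 4.44], [0, 2.69], [-3.02, 3.02]. Speed limits (rad/s): [2.22, 2.22, 2.79, 3.14, 3.14, 3.14].

## Interface

Orientations are given as [roll, pitch, yaw] about the fixed x, y, z axes, in that order (R = Rz(yaw) Ry(pitch) Rx(roll)).
In Python, from rig import sense, grab_frame, get_calibration, sign_off, boxes_of, trace gives the robot as it stands.
- The arm moves only by the tool servo_tool, never from a script. Its argument "rows" is a list of rows, each a list of 3 entries, a list of its own where there are three numbers: the finger opening in mm, from 0 to 85.4, then the shift along the tool's x, y, z in mm, then the turn, a rotation vector about the tool's x, y, z in degrees. A call has 1 to 8 rows; each row shifts and turns the commanded pose from where the row before left it, along the tool's axes as they then stand; what a row does not reach is not made up. A row lasts 1/8 s, in which the tool goes at most 62.5 mm and 10.7 degrees, less where a joint would pass 70% of its speed; a pose out of reach is approached as far as the arm can. A call is refused whole if a number of a shift passes 62.5 or a number of a turn 10.7, either way. A call with a gripper value outside its range is refused whole. The fingers move at their own pace and stop on an object; "force" is the grip in N (left out, the last holds). Time passes only in rows, so rows that do not move let the fingers close. It gives the time, the measured TCP pose, the force and the opening at its end, in the units of the state.
- sense(): the state, without advancing time (a new reading comes with each control period).
- grab_frame(name): name is "side" or "top" or "wrist"; returns the picture (400x640x3 uint8, blue, green, red); there is no depth.
- get_calibration(name): a dict with "intrinsics" (3x3 intrinsics, pixels), "world_to_cam" (4x4, takes a point from world to camera coordinates). Camera axes: x right, y down, z forward; pixel columns grow to the right and rows downward; lengths in mm; the calibration is good to about 2 mm. The wrist camera is an equidistant fisheye: a pixel r from the principal point sees the ray r / f radians off the axis. A picture is of the moment at which its call begins: read the wrist's pose just before it. get_calibration takes no time and is no camera call; for the wrist camera it gives the pose at the moment of the call.
- sign_off(): hands the job in, once; it reports no verdict.
Trained networks look in the newest picture that a camera, given by its name, has taken for a name from the list of things; names that differ only in an ending like _2 or _b are one class to them, and where a whole thing is asked for, a point or a joint stands for the part that bears it (a point fixed in the world has none). Each returns a list of dicts, best first, with "conf" (0 to 1); they miss things now and then, are a little off and sometimes report something else, mostly with a low value. They report only what shows in the picture. A call takes as long as a camera call. They do not tell look-alikes from the thing itself.
- boxes_of(camera, thing): "centre" ([x, y, z] in mm, in the coordinates of the camera as it stood for that picture, good to about 4 mm: the middle of the surface that is visible of it).
- trace(camera, thing): "mask" (400x640 bool, what is visible of it).
The state is a dict: "clock": time; "qpos": joint angles; "qvel": joint speeds; "joint_efforts": joint torques, N m; "eef_pos": TCP position; "tcp_rot": TCP orientation; "contact_force": force on the tool from outside, world axes, zero at the start; "wrist_torque": the same for the moment, N m; "opening": opening from 0.0 (shut) to 1.0 (fully open).
Only numpy, scipy, OpenCV 4.12 (cv2) and the standard library are available. Lean on these libraries where they do the work, as an engineer would, in place of code of your own. Each camera call takes 0.05 s, during which the arm holds its last target. There are 200 camera calls.

## Working session

There is one attempt and no reset: what is moved stays moved. The work goes in short steps, Python scripts to look and compute and a tool call to move; the robot and the scene stay as the last step left them, time stands still between calls to the robot, and variables do not carry over. Pictures are saved under pics/ and viewed, about 12 in all and at most 16, crops included, and the job is handed in when it is done.

Besides the shell and the picture viewer there is one more tool, called after "Request:" as name([rows], argument=value, ...), one row to a line, values as JSON. servo_tool: Moves the arm, as the interface text tells. Its arguments: {"type":"object","properties":{"rows":{"type":"array","items":{"type":"array"}},"force":{"type":"number"}},"required":["rows"]}

```bash
mkdir -p pics; ls; cat > h.py <<'E'
import numpy as np, cv2
from rig import *
def cam2w(cal,p):
    T=np.linalg.inv(np.array(cal["world_to_cam"])); return (T@np.r_[p,1])[:3]
def ray(cal,u,v,z):
    K=np.array(cal["intrinsics"]);T=np.linalg.inv(np.array(cal["world_to_cam"]))
    d=T[:3,:3]@np.linalg.solve(K,[u,v,1.]);o=T[:3,3];return o+d*(z-o[2])/d[2]
def proj(cal,P):
    K=np.array(cal["intrinsics"]);T=np.array(cal["world_to_cam"])
    c=T@np.r_[P,1];q=K@c[:3];return q[:2]/q[2]
E
python3 - <<'E'
from h import *
print(sense())
for n in("top","side"):
    im=grab_frame(n);cv2.imwrite(f"pics/{n}0.png",im);cal=get_calibration(n)
    print(n,np.round(np.linalg.inv(cal["world_to_cam"]),2).tolist(),cal["intrinsics"])
    for t in("stub27_mid","stub38_mid","stub48_mid","stub60_mid","pad_a_top","stop_mid"):
        for d in boxes_of(n,t): print(t,round(d["conf"],2),np.round(cam2w(cal,d["centre"])),np.round(proj(cal,cam2w(cal,d["centre"]))))
E
```

```text
pics
{'clock': 0.0, 'qpos': array([ 1.11561196e+00,  3.53637250e-01,  1.63415041e+00, -3.46974400e-05,
        1.15521516e+00, -2.38761114e-03]), 'qvel': array([-3.69160970e-04,  1.00900061e-03,  8.01537750e-04,  1.80744631e-05,
        8.63919513e-04, -2.41322153e-04]), 'joint_efforts': array([-2.77285362e-03, -6.05238175e+01, -3.42067122e+01, -3.59057103e-04,
        9.32371389e-03, -6.91406132e-07]), 'eef_pos': array([273.21356313, 561.57506406, 230.56153126]), 'tcp_rot': array([-3.14018241e+00,  2.83572352e-05,  2.68880995e+00]), 'contact_force': array([ 0.47306066,  0.22975104, -0.35754349]), 'wrist_torque': array([ 0.05146219, -0.03730218, -0.00807405]), 'opening': 1.0000812912915704}
top [[0.01, -0.99, 0.16, 370.42], [-1.0, -0.01, 0.01, -21.38], [-0.01, -0.16, -0.99, 1150.5], [0.0, 0.0, 0.0, 1.0]] [[460.32223585   0.         322.24113071]
 [  0.         460.32223585 197.20330817]
 [  0.           0.           1.        ]]
stub27_mid 0.65 [458. 110.  59.] [271. 233.]
stub27_mid 0.54 [529.  70.  58.] [288. 203.]
stub38_mid 0.57 [ 447. -300.   49.] [443. 239.]
stub38_mid 0.42 [45
[... 162 characters left out ...]
.]
stop_mid 0.78 [ 614. -205.   69.] [403. 168.]
side [[0.8, -0.4, 0.45, 29.6], [-0.6, -0.51, 0.62, -694.72], [-0.02, -0.76, -0.65, 806.35], [0.0, 0.0, 0.0, 1.0]] [[470.48209826   0.         325.32447971]
 [  0.         470.48209826 201.66696119]
 [  0.           0.           1.        ]]
stub27_mid 0.68 [520.  67.  41.] [306. 201.]
stub27_mid 0.61 [458.  98.  40.] [279. 205.]
stub27_mid 0.52 [527. 129.  41.] [295. 188.]
stub38_mid 0.61 [447. -90.  43.] [319. 250.]
stub48_mid 0.91 [ 437. -299.   45.] [378. 313.]
stub48_mid 0.34 [627. 138.   8.] [324. 182.]
stub60_mid 0.69 [428. 263.  38.] [236. 179.]
pad_a_top 0.58 [ 622. -128.    2.] [388. 238.]
stop_mid 0.64 [ 616. -218.   56.] [415. 245.]
```

View pics/top0.png

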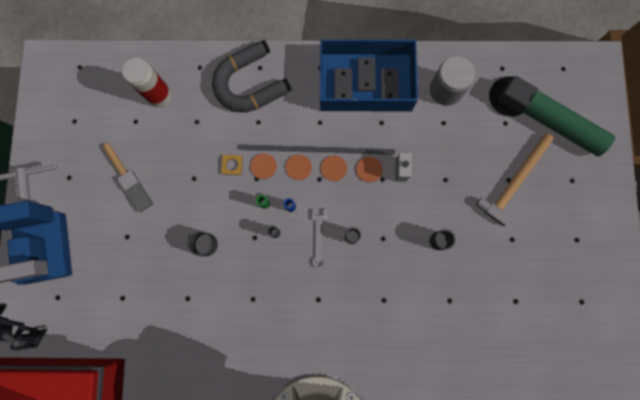

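View pics/side0.png

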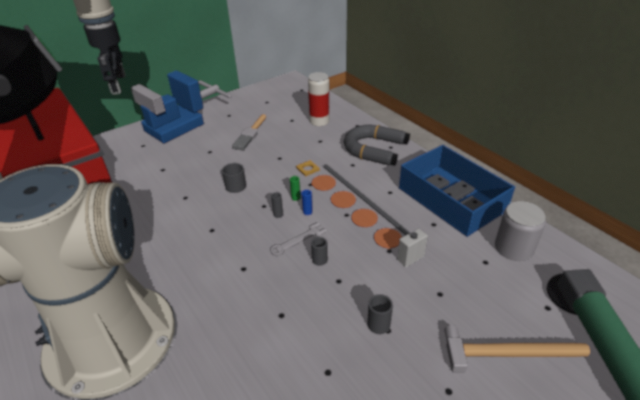

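The top picture shows the pads at about (263,165), (299,167), (333,168) and (369,169). The stop is at the right end (404,165) and the brass flange is at the left. The dark stubs are 60 at (203,243), 27 at (274,232), 38 at (352,236) and 48 at (442,240), with green and blue decoys at (263,200) and (290,205). The side view agrees. Next I'll fit positions.

```bash
cat > fit.py <<'E'
from h import *
from scipy.optimize import minimize
S={27:66,38:58,48:68,60:60}
a=np.linspace(0,2*np.pi,40)
def sil(cal,x,y,d,h,z0):
    P=[proj(cal,[x+d/2*np.cos(t),y+d/2*np.sin(t),z]) for z in(z0,z0+h) for t in a]
    m=np.zeros((400,640),np.uint8);c=cv2.convexHull(np.float32(P))
    cv2.fillConvexPoly(m,np.int32(np.round(c*16)),1,shift=4);return m>0
def masks(cam,d,guess,cal,z0):
    g=sil(cal,*guess,d,S[d],z0);best=None
    for n in S:
        for t in trace(cam,f"stub{n}_mid"):
            o=(t["mask"]&g).sum()/(t["mask"]|g).sum()
            if best is None or o>best[0]: best=(o,t["mask"],n)
    return best
def fit(d,guess,z0=0,cams=("top","side")):
    out=[];
    for n in cams:
        cal=get_calibration(n);b=masks(n,d,guess,cal,z0)
        f=lambda p:-((sil(cal,*p,d,S[d],z0)&b[1]).sum()/(sil(cal,*p,d,S[d],z0)|b[1]).sum())
        r=minimize(f,guess,method="Nelder-Mead",options=dict(initial_simplex=[guess,np.add(guess,[12,0]),np.add(guess,[0,12])],maxiter=60))
        out.append(r.x);print(d,n,np.round(r.x,1),"iou",round(-r.fun,2),"start",round(b[0],2),"by",b[2])
    return out
E
python3 - <<'E'
from fit import *
for n in("top","side"):
    im=grab_frame(n);cal=get_calibration(n)
    hsv=cv2.cvtColor(im,cv2.COLOR_BGR2HSV);m=cv2.inRange(hsv,(3,110,60),(14,255,255))
    k,l,s,c=cv2.connectedComponentsWithStats(m)
    for i in range(1,k):
        if s[i][4]>150 : print(n,s[i],np.round(c[i]),np.round(ray(cal,*c[i],5),1))
for d,g in{27:(452,104),38:(447,-90),48:(442,-298),60:(428,272)}.items(): fit(d,g)
E
```

```text
top [251 154  25  25 503] [263. 166.] [632.6 141.6   5. ]
top [286 155  25  25 496] [298. 167.] [630.5  51.7   5. ]
top [321 156  26  25 503] [333. 168.] [628.  -38.2   5. ]
top [356 157  26  25 506] [369. 169.] [ 625.8 -128.     5. ]
side [ 330   72  310  179 4541] [499. 164.] [1079.9  -99.9    5. ]
side [311 176  24  14 262] [323. 182.] [627.1 140.1   5. ]
side [331 192  24  16 298] [343. 199.] [625.   50.5   5. ]
side [352 209  25  18 349] [364. 218.] [623.  -39.1   5. ]
side [374 229  27  20 396] [387. 238.] [ 619.9 -128.2    5. ]
27 top [462.2 105. ] iou 0.71 start 0.39 by 27
27 side [460.9 110.4] iou 0.89 start 0.65 by 27
38 top [453.4 -85.5] iou 0.45 start 0.27 by 38
38 side [450.9 -82.9] iou 0.88 start 0.76 by 38
48 top [ 444.9 -301.9] iou 0.78 start 0.68 by 48
48 side [ 442.6 -298.4] iou 0.91 start 0.9 by 48
60 top [432.6 278. ] iou 0.58 start 0.45 by 60
60 side [428.2 284.6] iou 0.87 start 0.79 by 60
```

Request:
servo_tool([
  [85,[0,0,0],[0,0,10.7]],
  [85,[0,0,0],[0,0,10.7]],
  [85,[0,0,0],[0,0,10.7]],
  [85,[0,0,0],[0,0,10.7]],
  [85,[0,0,0],[0,0,10.7]],
  [85,[0,0,0],[0,0,10.6]],
  [85,[-20,10,0],[0,0,0]],
  [85,[-50,30,0],[0,0,0]],
], force=40)

```text
clock: 3.4
eef_pos: [313.3, 491.7, 231.1]
tcp_rot: [3.141, -0.0, 1.577]
contact_force: [0.9, -0.6, -0.9]
opening: 0.997
```

Request:
servo_tool([
  [85,[-55,30,0],[0,0,0]],
  [85,[-55,30,0],[0,0,0]],
  [85,[-50,30,0],[0,0,0]],
  [85,[-30,20,0],[0,0,0]],
  [85,[-15,7,0],[0,0,0]],
  [85,[0,0,0],[0,0,0]],
  [85,[0,0,0],[0,0,0]],
  [85,[0,0,0],[0,0,0]],
])

```text
clock: 4.4
eef_pos: [429.5, 288.1, 231.2]
tcp_rot: [-3.141, -0.0, 1.572]
contact_force: [0.3, 0.0, 1.0]
opening: 0.996
```

```bash
cat > wr.py <<'E'
from h import *
import sys
def wray(cal,u,v,z):
    K=np.array(cal["intrinsics"]);T=np.linalg.inv(np.array(cal["world_to_cam"]))
    q=np.array([u-K[0,2],v-K[1,2]])/K[0,0];r=np.hypot(*q)+1e-12
    d=T[:3,:3]@np.r_[q/r*np.sin(r),np.cos(r)];o=T[:3,3];return o+d*(z-o[2])/d[2]
def wproj(cal,P):
    K=np.array(cal["intrinsics"]);c=(np.array(cal["world_to_cam"])@np.r_[P,1])[:3]
    th=np.arctan2(np.hypot(*c[:2]),c[2]);return K[:2,2]+K[0,0]*th*c[:2]/np.hypot(*c[:2])
def draw(name,circs):
    cal=get_calibration("wrist");im=grab_frame("wrist")
    cv2.imwrite("pics/raw_"+name,im)
    for x,y,z,d in circs:
        p=[wproj(cal,[x+d/2*np.cos(t),y+d/2*np.sin(t),z]) for t in np.linspace(0,6.283,60)]
        cv2.polylines(im,[np.int32(p)],True,(0,255,255),1)
    cv2.imwrite("pics/"+name,im);return cal
E
python3 - <<'E'
from wr import *
s=sense();print(s["clock"],s["eef_pos"],s["tcp_rot"],s["qpos"])
draw("w1.png",[(430,281,60,60),(430,281,0,60),(461,108,66,27)])
E
```

```text
4.4 [429.50559087 288.05654472 231.20442407] [-3.14136704e+00 -7.22505396e-05  1.57194665e+00] [5.87745966e-01 1.85258758e-01 1.86147917e+00 2.08178899e-04
 1.09500264e+00 5.86500270e-01]
```

View pics/w1.png

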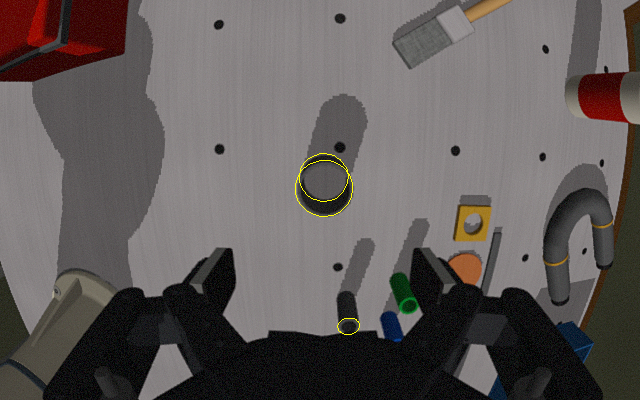

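The overlay circles match the 60 mm stub at (324,185) and the 27 mm stub at (348,326), so the measured positions hold. I'll grasp the 60 first.

Request:
servo_tool([
  [85,[-7,0,20],[0,0,0]],
  [85,[0,0,50],[0,0,0]],
  [85,[0,0,50],[0,0,0]],
  [85,[0,0,40],[0,0,0]],
  [85,[0,0,30],[0,0,0]],
  [85,[0,0,15],[0,0,0]],
  [85,[0,0,10],[0,0,0]],
  [85,[0,0,0],[0,0,0]],
])

```text
clock: 5.45
eef_pos: [430.1, 280.4, 16.4]
tcp_rot: [3.142, -0.0, 1.57]
contact_force: [0.1, -0.6, 0.2]
opening: 0.997
```

Request:
servo_tool([
  [40,[0,0,0],[0,0,0]],
  [40,[0,0,0],[0,0,0]],
  [40,[0,0,0],[0,0,0]],
  [40,[0,0,0],[0,0,0]],
  [40,[0,0,0],[0,0,0]],
  [40,[0,0,0],[0,0,0]],
])

```text
clock: 6.2
eef_pos: [430.9, 280.7, 17.6]
tcp_rot: [3.14, -0.001, 1.57]
contact_force: [-0.8, -0.2, 6.4]
opening: 0.69
```

Request:
servo_tool([
  [40,[0,0,-5],[0,0,0]],
  [40,[0,0,-20],[0,0,0]],
  [40,[0,0,-35],[0,0,0]],
  [40,[0,0,-40],[0,0,0]],
  [40,[0,0,-25],[0,0,0]],
  [40,[0,0,-10],[0,0,0]],
  [40,[-10,15,0],[0,0,0]],
  [40,[-25,35,0],[0,0,0]],
])

```text
clock: 7.2
eef_pos: [479.8, 244.7, 150.4]
tcp_rot: [-3.14, 0.001, 1.572]
contact_force: [0.2, 0.3, -2.7]
opening: 0.69
```

Request:
servo_tool([
  [40,[-30,45,0],[0,0,0]],
  [40,[-30,45,0],[0,0,0]],
  [40,[-25,35,0],[0,0,0]],
  [40,[-15,20,0],[0,0,0]],
  [40,[-5,5,0],[0,0,0]],
  [40,[0,0,0],[0,0,0]],
  [40,[0,0,0],[0,0,0]],
])

```text
clock: 8.07
eef_pos: [628.9, 140.8, 151.1]
tcp_rot: [-3.141, -0.0, 1.571]
contact_force: [-0.2, 1.8, -1.8]
opening: 0.695
```

```bash
python3 - <<'E'
from wr import *
s=sense();print(s["clock"],s["eef_pos"],s["tcp_rot"])
x,y,z=s["eef_pos"]
draw("w2.png",[(629.8,140.8,5,68),(627.7,51.1,5,68),(x,y,z+12,60),(461,108,66,27)])
E
```

```text
8.075 [628.86765335 140.79421486 151.08585307] [-3.14063237e+00 -4.49069859e-05  1.57100832e+00]
```

View pics/w2.png

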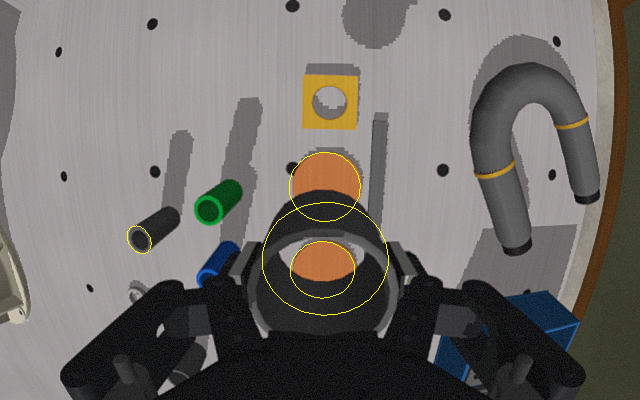

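The pad circles match the picture: pad at (326,187), and the neighbouring pad is visible through the tube at (323,262). The 60 mm stub is held squarely, so I'll lower it.

Request:
servo_tool([
  [40,[0,1,20],[0,0,0]],
  [40,[0,0,40],[0,0,0]],
  [40,[0,0,35],[0,0,0]],
  [40,[0,0,20],[0,0,0]],
  [40,[0,0,8],[0,0,0]],
  [40,[0,0,3],[0,0,0]],
  [40,[0,0,2],[0,0,0]],
  [40,[0,0,0],[0,0,0]],
])

```text
clock: 9.12
eef_pos: [631.5, 140.1, 24.1]
tcp_rot: [3.14, -0.0, 1.57]
contact_force: [-0.7, -0.1, -1.6]
opening: 0.695
```

Request:
servo_tool([
  [40,[0,-1,1],[0,0,0]],
  [40,[0,0,0],[0,0,0]],
  [40,[0,0,0.5],[0,0,0]],
  [40,[0,0,0],[0,0,0]],
])

```text
clock: 9.62
eef_pos: [630.1, 140.0, 22.6]
tcp_rot: [3.141, -0.0, 1.57]
contact_force: [-2.7, -1.0, 6.8]
opening: 0.694
```

Contact. I'll open gradually, then lift off and head for stub48 at (443.5, −300).

Request:
servo_tool([
  [64,[0,0,0],[0,0,0]],
  [72,[0,0,0],[0,0,0]],
  [84,[0,0,0],[0,0,0]],
  [84,[0,0,0],[0,0,0]],
  [84,[0,0,0],[0,0,0]],
  [84,[0,0,-15],[0,0,0]],
  [84,[0,0,-40],[0,0,0]],
  [84,[0,0,-60],[0,0,0]],
])

```text
clock: 10.62
eef_pos: [628.8, 139.8, 137.4]
tcp_rot: [-3.139, 0.001, 1.57]
contact_force: [1.2, -0.3, -0.5]
opening: 0.983
```

Request:
servo_tool([
  [84,[-30,-10,-30],[0,0,0]],
  [84,[-60,-25,0],[0,0,0]],
  [84,[-60,-25,0],[0,0,0]],
  [84,[-60,-25,0],[0,0,0]],
  [84,[-60,-25,0],[0,0,0]],
  [84,[-60,-25,0],[0,0,0]],
  [84,[-60,-25,0],[0,0,0]],
  [84,[-30,-20,0],[0,0,0]],
])

```text
clock: 11.62
eef_pos: [454.6, -268.7, 168.0]
tcp_rot: [3.14, 0.001, 1.568]
contact_force: [0.9, 0.4, 0.6]
opening: 0.985
```

Request:
servo_tool([
  [84,[-10,-6,0],[0,0,0]],
  [84,[0,0,0],[0,0,0]],
  [84,[0,0,0],[0,0,0]],
])

```text
clock: 12.0
eef_pos: [450.1, -275.1, 167.0]
tcp_rot: [3.141, -0.0, 1.571]
contact_force: [-0.2, 0.2, 0.7]
opening: 0.981
```

```bash
python3 - <<'E'
from wr import *
from fit import fit
s=sense();print(s["clock"],s["eef_pos"],s["tcp_rot"])
draw("w3.png",[(443.5,-300,68,48),(443.5,-300,0,48)])
for n in("top","side"): grab_frame(n)
fit(60,(630,141),5)
E
```

```text
12.0 [ 450.1377687  -275.09138285  167.02917016] [ 3.14114430e+00 -1.05781714e-04  1.57089408e+00]
60 top [630.2 137.7] iou 0.66 start 0.62 by 48
60 side [627.8 143.7] iou 0.95 start 0.9 by 60
```

View pics/w3.png

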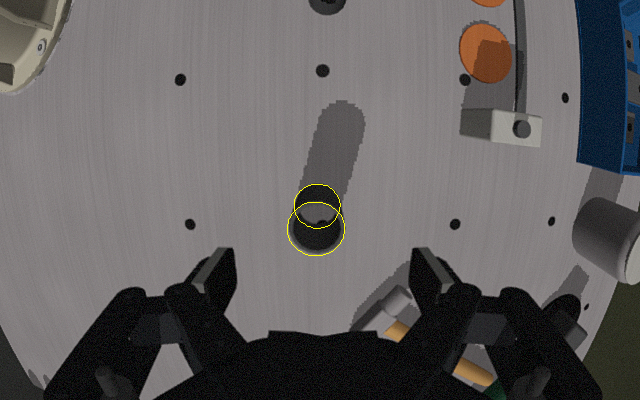

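Stub48's circles match at (316,225), and the 60 mm stub stands on its pad. Grasping the 48.

Request:
servo_tool([
  [84,[-10,-3,0],[0,0,0]],
  [84,[-15,-3.5,15],[0,0,0]],
  [84,[0,0,40],[0,0,0]],
  [84,[0,0,40],[0,0,0]],
  [84,[0,0,30],[0,0,0]],
  [84,[0,0,15],[0,0,0]],
  [84,[0,0,8],[0,0,0]],
  [84,[0,0,0],[0,0,0]],
])

```text
clock: 13.55
eef_pos: [442.9, -301.3, 18.8]
tcp_rot: [-3.142, 0.0, 1.57]
contact_force: [-0.6, 0.1, 1.1]
opening: 0.987
```

Request:
servo_tool([
  [30,[0,0,0],[0,0,0]],
  [30,[0,0,0],[0,0,0]],
  [30,[0,0,0],[0,0,0]],
  [30,[0,0,0],[0,0,0]],
  [30,[0,0,0],[0,0,0]],
  [30,[0,0,0],[0,0,0]],
])

```text
clock: 14.3
eef_pos: [443.6, -301.4, 19.8]
tcp_rot: [3.14, 0.001, 1.57]
contact_force: [-0.2, -0.0, 5.8]
opening: 0.541
```

Request:
servo_tool([
  [30,[0,0,-5],[0,0,0]],
  [30,[0,0,-20],[0,0,0]],
  [30,[0,0,-35],[0,0,0]],
  [30,[0,0,-40],[0,0,0]],
  [30,[0,0,-25],[0,0,0]],
  [30,[0,0,-10],[0,0,0]],
  [30,[0,0,0],[0,0,0]],
])

```text
clock: 15.18
eef_pos: [442.9, -301.0, 154.0]
tcp_rot: [3.141, 0.0, 1.57]
contact_force: [-0.0, -0.9, -2.3]
opening: 0.544
```

Request:
servo_tool([
  [30,[17,10,0],[0,0,0]],
  [30,[40,20,0],[0,0,0]],
  [30,[50,25,0],[0,0,0]],
  [30,[50,25,0],[0,0,0]],
  [30,[50,25,0],[0,0,0]],
  [30,[50,25,0],[0,0,0]],
  [30,[45,25,0],[0,0,0]],
  [30,[30,20,0],[0,0,0]],
])

```text
clock: 16.18
eef_pos: [618.0, 34.3, 152.2]
tcp_rot: [-3.139, -0.0, 1.572]
contact_force: [0.5, -0.3, -1.6]
opening: 0.544
```

Request:
servo_tool([
  [30,[15,8,0],[0,0,0]],
  [30,[5,2,10],[0,0,0]],
  [30,[0,0,30],[0,0,0]],
  [30,[0,0,40],[0,0,0]],
  [30,[0,0,30],[0,0,0]],
  [30,[0,0,12],[0,0,0]],
  [30,[0,0,4],[0,0,0]],
  [30,[0,0,0],[0,0,0]],
])

```text
clock: 17.18
eef_pos: [628.6, 50.6, 28.4]
tcp_rot: [3.141, -0.0, 1.57]
contact_force: [1.0, -0.4, -1.9]
opening: 0.543
```

Request:
servo_tool([
  [30,[0.5,-0.5,2],[0,0,0]],
  [30,[0,0,0],[0,0,0]],
  [30,[0,0,1],[0,0,0]],
  [30,[0,0,0.5],[0,0,0]],
  [30,[0,0,0],[0,0,0]],
])

```text
clock: 17.8
eef_pos: [627.9, 51.4, 24.9]
tcp_rot: [3.141, -0.0, 1.57]
contact_force: [-2.2, 0.1, 4.9]
opening: 0.542
```

Request:
servo_tool([
  [52,[0,0,0],[0,0,0]],
  [60,[0,0,0],[0,0,0]],
  [76,[0,0,0],[0,0,0]],
  [76,[0,0,0],[0,0,0]],
  [76,[0,0,0],[0,0,0]],
  [76,[0,0,-15],[0,0,0]],
  [76,[0,0,-50],[0,0,0]],
  [76,[0,0,-60],[0,0,0]],
])

```text
clock: 18.8
eef_pos: [627.0, 51.3, 150.7]
tcp_rot: [-3.14, 0.0, 1.57]
contact_force: [0.8, 0.5, -1.1]
opening: 0.892
```

Request:
servo_tool([
  [76,[-20,-30,-20],[0,0,0]],
  [76,[-30,-40,0],[0,0,0]],
  [76,[-30,-40,0],[0,0,0]],
  [76,[-20,-40,0],[0,0,0]],
  [76,[-10,-20,0],[0,0,0]],
  [76,[0,-6,0],[0,0,0]],
  [76,[0,0,0],[0,0,0]],
  [76,[0,0,0],[0,0,0]],
])

```text
clock: 19.8
eef_pos: [452.9, -58.1, 169.5]
tcp_rot: [3.141, -0.0, 1.571]
contact_force: [0.2, -0.2, -0.2]
opening: 0.887
```

```bash
python3 - <<'E'
from wr import *
from fit import fit
s=sense();print(s["clock"],s["eef_pos"],s["tcp_rot"])
draw("w4.png",[(452,-84,58,38),(452,-84,0,38),(461,108,66,27),(461,108,0,27)])
for n in("top","side"): grab_frame(n)
fit(48,(628,51),5)
E
```

```text
19.8 [452.85963664 -58.08627418 169.46427391] [ 3.14070309e+00 -1.19484036e-05  1.57076470e+00]
48 top [626.   54.8] iou 0.54 start 0.53 by 48
48 side [627.1  57.3] iou 0.95 start 0.79 by 48
```

View pics/w4.png

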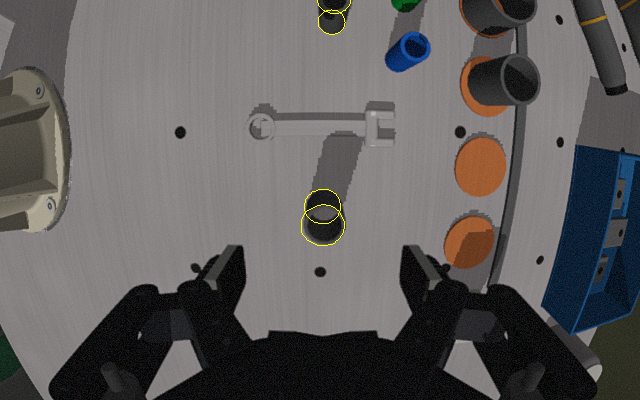

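Stub38's circles match at (322,222), and the 60 and 48 mm stubs stand on their pads. The 48 may be about 5 mm off in y, so I'll check it later. Grasping the 38.

Request:
servo_tool([
  [76,[-15,-1,0],[0,0,0]],
  [76,[-11,0,18],[0,0,0]],
  [76,[0,0,40],[0,0,0]],
  [76,[0,0,40],[0,0,0]],
  [76,[0,0,30],[0,0,0]],
  [76,[0,0,17],[0,0,0]],
  [76,[0,0,8],[0,0,0]],
  [76,[0,0,0],[0,0,0]],
])

```text
clock: 21.35
eef_pos: [450.4, -84.9, 16.1]
tcp_rot: [-3.141, -0.0, 1.57]
contact_force: [0.1, 0.1, 0.9]
opening: 0.887
```

Request:
servo_tool([
  [20,[0,0,0],[0,0,0]],
  [20,[0,0,0],[0,0,0]],
  [20,[0,0,0],[0,0,0]],
  [20,[0,0,0],[0,0,0]],
  [20,[0,0,0],[0,0,0]],
  [20,[0,0,0],[0,0,0]],
])

```text
clock: 22.1
eef_pos: [451.5, -84.7, 17.2]
tcp_rot: [3.14, 0.001, 1.57]
contact_force: [0.1, -0.2, 6.4]
opening: 0.427
```

Request:
servo_tool([
  [20,[0,0,-5],[0,0,0]],
  [20,[0,0,-20],[0,0,0]],
  [20,[0,0,-35],[0,0,0]],
  [20,[0,0,-40],[0,0,0]],
  [20,[0,0,-25],[0,0,0]],
  [20,[0,0,-10],[0,0,0]],
  [20,[0,0,0],[0,0,0]],
])

```text
clock: 22.98
eef_pos: [450.6, -84.5, 151.5]
tcp_rot: [3.141, 0.0, 1.57]
contact_force: [-0.5, 0.6, -1.0]
opening: 0.426
```

Request:
servo_tool([
  [20,[4,15,0],[0,0,0]],
  [20,[10,35,0],[0,0,0]],
  [20,[10,45,0],[0,0,0]],
  [20,[10,40,0],[0,0,0]],
  [20,[8,25,0],[0,0,0]],
  [20,[4,12,0],[0,0,0]],
  [20,[0,3,0],[0,0,0]],
  [20,[0,0,10],[0,0,0]],
])

```text
clock: 23.98
eef_pos: [625.4, -38.9, 141.2]
tcp_rot: [3.141, 0.0, 1.57]
contact_force: [-0.3, -1.1, -1.4]
opening: 0.428
```

Request:
servo_tool([
  [20,[0,0,30],[0,0,0]],
  [20,[0,0,40],[0,0,0]],
  [20,[0,0,25],[0,0,0]],
  [20,[0,0,14],[0,0,0]],
  [20,[0,0,5],[0,0,0]],
  [20,[0,0,2],[0,0,0]],
  [20,[0,0,0],[0,0,0]],
  [20,[0,0,0],[0,0,0]],
])

```text
clock: 24.98
eef_pos: [626.1, -38.6, 26.0]
tcp_rot: [3.14, 0.0, 1.57]
contact_force: [0.3, -0.5, -1.9]
opening: 0.429
```

Request:
servo_tool([
  [20,[0,0,2],[0,0,0]],
  [20,[0,0,0],[0,0,0]],
  [20,[0,0,1],[0,0,0]],
  [20,[0,0,0.5],[0,0,0]],
  [20,[0,0,0],[0,0,0]],
])

```text
clock: 25.6
eef_pos: [625.7, -38.6, 22.3]
tcp_rot: [3.141, 0.0, 1.57]
contact_force: [-1.8, 0.8, 5.6]
opening: 0.426
```

Request:
servo_tool([
  [42,[0,0,0],[0,0,0]],
  [50,[0,0,0],[0,0,0]],
  [65,[0,0,0],[0,0,0]],
  [65,[0,0,0],[0,0,0]],
  [65,[0,0,0],[0,0,0]],
  [65,[0,0,-15],[0,0,0]],
  [65,[0,0,-50],[0,0,0]],
  [65,[0,0,-60],[0,0,0]],
])

```text
clock: 26.6
eef_pos: [624.9, -38.6, 148.2]
tcp_rot: [-3.14, -0.0, 1.57]
contact_force: [0.7, -0.7, -0.0]
opening: 0.762
```

Request:
servo_tool([
  [65,[30,-30,-20],[0,0,0]],
  [65,[40,-40,0],[0,0,0]],
  [65,[45,-40,0],[0,0,0]],
  [65,[30,-30,0],[0,0,0]],
  [65,[20,-20,0],[0,0,0]],
  [65,[6,-5,0],[0,0,0]],
  [65,[0,0,0],[0,0,0]],
  [65,[0,0,0],[0,0,0]],
])

```text
clock: 27.6
eef_pos: [461.6, 132.0, 167.0]
tcp_rot: [3.141, 0.0, 1.57]
contact_force: [0.3, 0.1, 0.2]
opening: 0.763
```

```bash
python3 - <<'E'
from wr import *
from fit import fit
s=sense();print(s["clock"],s["eef_pos"],s["tcp_rot"])
draw("w5.png",[(461,108,66,27),(461,108,0,27),(629.8,140.8,5,68),(627.7,51.1,5,68)])
for n in("top","side"): grab_frame(n)
fit(38,(626,-39),5)
fit(48,(628,51),5)
E
```

```text
27.6 [461.62775161 131.9884253  167.04541324] [3.14084330e+00 2.63110616e-05 1.56950127e+00]
38 top [624.9 -37.3] iou 0.76 start 0.72 by 38
38 side [623.4 -37.7] iou 0.92 start 0.79 by 38
48 top [627.8  52.7] iou 0.75 start 0.7 by 48
48 side [624.9  54.1] iou 0.89 start 0.78 by 48
```

View pics/w5.png

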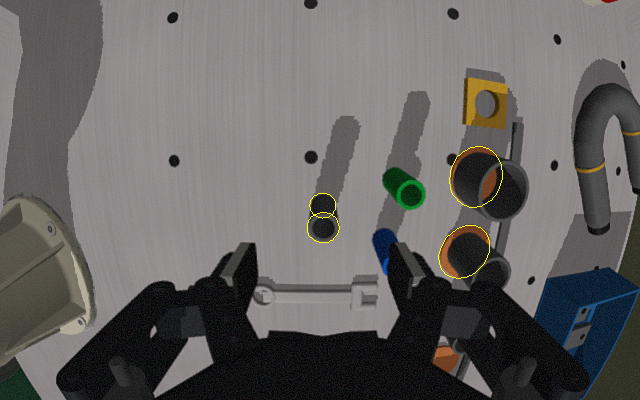

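Stub27's circles match at (323,225), and the blue and green decoys clear the fingers. The 38 and 48 are within about 3 mm of their pads. Grasping the 27.

Request:
servo_tool([
  [65,[-14,0,0],[0,0,0]],
  [65,[-10,-0.5,15],[0,0,0]],
  [65,[0,0,40],[0,0,0]],
  [65,[0,0,40],[0,0,0]],
  [65,[0,0,30],[0,0,0]],
  [65,[0,0,15],[0,0,0]],
  [65,[0,0,8],[0,0,0]],
  [65,[0,0,0],[0,0,0]],
])

```text
clock: 29.55
eef_pos: [460.3, 108.3, 18.8]
tcp_rot: [-3.142, 0.0, 1.57]
contact_force: [-0.8, 0.1, 0.8]
opening: 0.762
```

Request:
servo_tool([
  [10,[0,0,0],[0,0,0]],
  [10,[0,0,0],[0,0,0]],
  [10,[0,0,0],[0,0,0]],
  [10,[0,0,0],[0,0,0]],
  [10,[0,0,0],[0,0,0]],
  [10,[0,0,0],[0,0,0]],
])

```text
clock: 30.3
eef_pos: [460.9, 108.7, 19.6]
tcp_rot: [3.14, -0.0, 1.57]
contact_force: [-1.1, -0.1, 5.9]
opening: 0.315
```

Request:
servo_tool([
  [10,[0,0,-5],[0,0,0]],
  [10,[0,0,-20],[0,0,0]],
  [10,[0,0,-35],[0,0,0]],
  [10,[0,0,-40],[0,0,0]],
  [10,[0,0,-25],[0,0,0]],
  [10,[0,0,-10],[0,0,0]],
  [10,[0,0,0],[0,0,0]],
])

```text
clock: 31.18
eef_pos: [460.3, 108.5, 154.0]
tcp_rot: [3.141, -0.0, 1.57]
contact_force: [0.4, -0.0, -0.9]
opening: 0.312
```

Request:
servo_tool([
  [10,[-15,10,0],[0,0,0]],
  [10,[-35,22,0],[0,0,0]],
  [10,[-45,30,0],[0,0,0]],
  [10,[-45,30,0],[0,0,0]],
  [10,[-40,30,0],[0,0,0]],
  [10,[-35,25,0],[0,0,0]],
  [10,[-15,12,0],[0,0,0]],
  [10,[-6.5,3.5,0],[0,0,0]],
])

```text
clock: 32.17
eef_pos: [622.2, -129.1, 152.4]
tcp_rot: [-3.14, -0.0, 1.569]
contact_force: [-0.4, 0.1, -2.1]
opening: 0.313
```

Request:
servo_tool([
  [10,[0,0,10],[0,0,0]],
  [10,[0,0,30],[0,0,0]],
  [10,[0,0,40],[0,0,0]],
  [10,[0,0,25],[0,0,0]],
  [10,[0,0,14],[0,0,0]],
  [10,[0,0,7],[0,0,0]],
  [10,[0,0,0],[0,0,0]],
  [10,[0,0,0],[0,0,0]],
])

```text
clock: 33.17
eef_pos: [623.2, -128.2, 28.8]
tcp_rot: [3.14, 0.0, 1.57]
contact_force: [0.1, -0.1, -1.0]
opening: 0.308
```

Request:
servo_tool([
  [10,[0,0,2],[0,0,0]],
  [10,[0,0,0],[0,0,0]],
  [10,[0,0,1],[0,0,0]],
  [10,[0,0,1],[0,0,0]],
  [10,[0,0,0],[0,0,0]],
])

```text
clock: 33.8
eef_pos: [622.8, -128.2, 24.6]
tcp_rot: [3.141, 0.0, 1.57]
contact_force: [-2.9, 0.3, 7.5]
opening: 0.315
```

Contact. I'll release, lift and retreat clear of the row for a look.

Request:
servo_tool([
  [31,[0,0,0],[0,0,0]],
  [39,[0,0,0],[0,0,0]],
  [55,[0,0,0],[0,0,0]],
  [55,[0,0,0],[0,0,0]],
  [55,[0,0,0],[0,0,0]],
  [55,[0,0,-15],[0,0,0]],
  [55,[0,0,-50],[0,0,0]],
  [55,[0,0,-60],[0,0,0]],
])

```text
clock: 34.8
eef_pos: [621.9, -128.0, 150.2]
tcp_rot: [-3.14, -0.0, 1.57]
contact_force: [1.8, 0.2, -0.3]
opening: 0.645
```

Request:
servo_tool([
  [55,[0,-20,-50],[0,0,0]],
  [55,[0,-50,-50],[0,0,0]],
  [55,[10,-60,-50],[0,0,0]],
  [55,[10,-60,0],[0,0,0]],
  [55,[0,-20,0],[0,0,0]],
  [55,[0,-10,0],[0,0,0]],
  [55,[0,0,0],[0,0,0]],
  [55,[0,0,0],[0,0,0]],
])

```text
clock: 35.8
eef_pos: [421.8, -110.3, 282.6]
tcp_rot: [3.141, -0.0, 1.57]
contact_force: [-0.8, 0.1, 0.4]
opening: 0.641
```

```bash
python3 - <<'E'
from wr import *
from fit import fit
print(sense()["clock"],sense()["eef_pos"],sense()["contact_force"])
P={27:(622.8,-128.1),38:(625.5,-38.7),48:(627.7,51.1),60:(629.8,140.8)}
ims=[]
for n in("top","side"):
    im=grab_frame(n)
    im=im[120:220,220:420] if n=="top" else im[120:270,280:440]
    ims.append(cv2.resize(im,(790,int(790*im.shape[0]/im.shape[1])) if n=="top" else (220,206)))
cv2.imwrite("pics/top_end.png",ims[0])
for d,g in P.items(): fit(d,g,5)
cal=draw("w6.png",[(*g,5,68) for g in P.values()]+[(*g,5,d) for d,g in P.items()])
E
```

```text
35.8 [ 421.83757602 -110.25606546  282.59116593] [-0.81328436  0.08237749  0.36106233]
27 top [ 623.1 -128.3] iou 0.69 start 0.69 by 27
27 side [ 621.6 -127.9] iou 0.88 start 0.83 by 27
38 top [622.1 -40.2] iou 0.63 start 0.61 by 38
38 side [626.5 -30.9] iou 0.77 start 0.73 by 38
48 top [628.3  52.4] iou 0.69 start 0.68 by 48
48 side [624.8  54. ] iou 0.89 start 0.79 by 48
60 top [630.1 138. ] iou 0.57 start 0.56 by 60
60 side [627.9 143.6] iou 0.77 start 0.74 by 60
```

View pics/top_end.png

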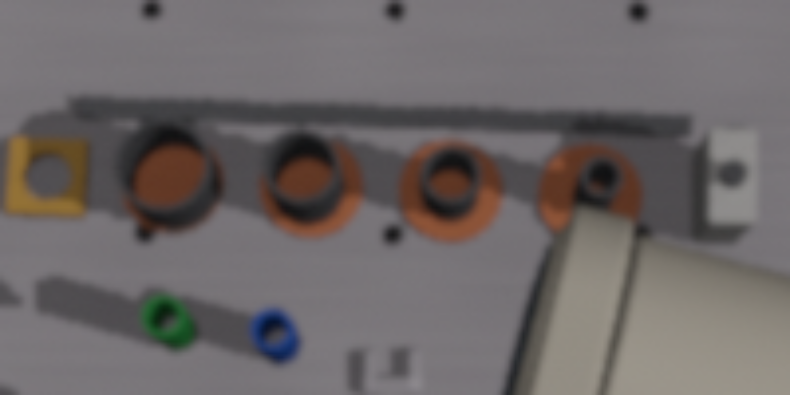

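View pics/w6.png

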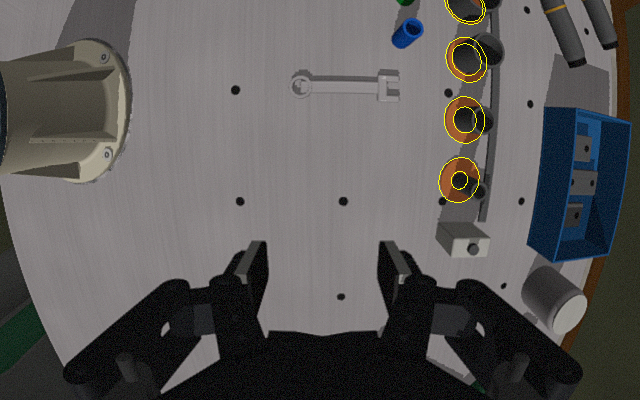

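The top view shows the stubs upright on their pads in order from the stop. In the wrist view the drawn foot circles fit, with pads at (459,180), (464,120), (466,60) and (465,5). The one outlier, stub38's side fit at y = −31, has a low overlap (0.77), likely because the arm hides part of it. Its earlier unobstructed fits gave y = −37.5. Handing in.

```bash
python3 -c "from rig import *; print(sign_off())"
```

```text
the job is handed in; nothing more can be done
None
```

I set all four stubs on the copper pads in diameter order from the end stop: 27, 38, 48 and 60 mm. They are upright and released, and the gripper is clear of everything. I handed the job in at about 36 s of the 112 s allowed, and no verdict was reported.

**Position checks:** in the last fits from the top and side cameras, 27, 48 and 60 came out within about 1 to 4 mm of their pad centres; the limit is 12 mm. The wrist picture agreed.

**Checks that disagreed:**
- **Stub38:** its last side fit was about 8 mm off in y, at lower mask overlap (0.77). I put this down to the arm blocking part of the view. Its earlier fits from both cameras, taken with the arm clear, were within about 2 mm.
- **Stub48:** its first side fit after placing read about 6 mm off. Later fits from both cameras put it within about 1 to 4 mm.

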